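Shorten the telescoping row retainer by one hole and add a box

TASK

Make room in the row of blue boxes: press the orange button of the telescoping tube and collapse the tube to its next hole, no further, until the button springs fully up and locks there. Then stand the loose blue box upright, squarely in line with the row, on the board between the row and the tube's pusher plate. Do not force the mechanism (keep well under 30 N), keep the row standing where it is and leave everything else alone.

Things in the scene. Friction and masses are not known exactly. Their poses are not given: they have to be found in the camera images.
- retainer: Row retainer fixed to the bench. Origin: centre of the underside of its plywood board, 420 x 100 x 12 mm; z up; +x along the tube in the COLLAPSING direction, away from the row of boxes; y across. On the board along x: steel fence (x -200 to -188 mm, 67 high), two blue boxes (-186.5 to -125), the pusher plate's face (-115 at tube = 0), the telescoping tube, the blue anchor block.
- anchor (a point): Top centre of the blue anchor block (50 x 50 mm, top 68 mm above the bench) that holds the fixed inner tube, a 30 mm square steel tube.
- tube (a joint): Slide of the outer tube (aluminium, 40 mm square, 165 long, top 65 mm above the bench), metres: 0 = locked in its first hole, grows as it collapses to +x, at most 0.080. The next hole lies 32 to 52 mm on, hidden under the tube and different each time; another hole follows 26 mm after it. Play in a hole 2 mm either way. Friction about 3 N, 5 N with the tooth rubbing; it stays where left.
- button (a joint): Travel of the sprung orange button, metres: 0 = fully up, its tooth in a hole; 0.007 = against its stop. 3 N starts it, 8.6 N holds it fully down. The tooth is out of the hole from 0.0045 on. Let go between holes, it rises only to about 0.0037 and the tooth rubs along the inner tube; over a hole it springs up to 0 and locks.
- button_top (a point): Centre of the orange button's top face; moves with tube and button. Face 40 mm along the tube x 28 mm across, 78 mm above the bench when up, 13 mm above the tube's top; nothing beside it is higher but the ridge.
- ridge_face (a point): Top edge centre of the button-side face of the outer tube's black thumb ridge: 21 mm from the button's centre towards the anchor, 97 mm above the bench, 19 mm above the raised button. Ridge 8 mm thick, 36 wide, on a rubber mount that gives about 1 mm per 8 N. Pushing this face along the retainer's +x slides the tube.
- plate_face (a point): Centre of that face of the black pusher plate which looks at the row, 46 mm above the bench; moves with the tube. Plate 40 mm wide, 6 thick, top 75 mm above the bench.
- new_box: The stock box to be added to the row: blue with a white band round it, 30 (x) x 50 (y) x 70 (z) mm, about 0.15 kg, rigid, standing on the bench away from the retainer. Origin: centre of its underside.
- row_a: Blue stock box with white band, same as new_box, already in the row on the board, next to the fence. Origin: centre of its underside, 12 mm above the bench.
- row_b: Blue stock box with white band, same as new_box, already in the row on the board, nearest to the pusher plate. Origin: centre of its underside, 12 mm above the bench.
- red_box: bystander: red box with a white band, 36 x 50 x 60 mm, origin under its centre.
- brown_box: bystander: brown carton, 45 x 55 x 50 mm, origin under its centre.
- tape_roll: bystander: cardboard ring 90 mm across, 45 mm high, origin under its centre.
- jar: bystander: closed jar 60 mm across, 80 mm high, origin under its centre.
- screwdriver: bystander: screwdriver lying on the bench, handle 25 mm or so thick, origin under its middle.
- tin: bystander: tin 70 mm across, 70 mm high, origin under its centre.
Things that resemble listed ones, but are neither listed nor needed, are in the scene too. Leave any black or yellow look-alike of the new_box alone.

How it is judged:
By the outcome, as a careful person would: the job done as asked, in the order asked, and still so for the second after the job is handed in, with the robot touching nothing.
It also fails if it takes over 58 s, if anything falls off the work surface, if the arm or the gripper's body presses on something with over 40 N, if the wrist force passes 120 N, or if a joint passes its speed limit or range.

ROBOT

A 7-joint arm with a two-finger parallel gripper is mounted at the origin on the work surface. World frame = base frame: x ahead of the robot, y to its left, z up, the work surface at z = 0. Lengths are in m, angles in rad, forces in N, time in s.
With the tool pointing down it reaches from about 0.35 to 0.9 m from the base axis. Payload 8.1 kg.
Tool frame: the origin (TCP) lies midway between the tips of the shut fingers; the grasp point (between the pads) lies 19 mm behind it (env.grasp_offset is the distance from the TCP to the grasp point, in m); z points along the fingers, x is the direction in which the jaws open and shut, and the axes are right-handed (so a half turn about z gives the same grasp; the last joint's range is limited). The gripper opens to 92 mm and grips with 3 to 60 N. Pads are 19 mm wide; open, the fingers measure 130 mm over their backs; the gripper's body (75 mm by 190 mm) begins 47 mm behind the grasp point.
Start: joints at [-0.103, 0.434, 0.025, 1.573, -0.012, 1.134, -0.075], TCP at [0.625, -0, 0.227] pointing down, gripper open.
Joint ranges: [-2.62, 2.62], [-0.44, 2.09], [-1.27, 1.32], [0.08, 2.57], [-1.32, 4.46], [0.12, 2], [-2.74, 2.74]. Speed limits (rad/s): [2.22, 2.22, 3.01, 3.01, 3.14, 3.14, 3.14].

INTERFACE

Orientations are given as a unit quaternion [w, x, y, z].
In Python, from workcell import sensors, vision, env, cut_out gives the robot as it stands.
- The arm moves only by the shell command python3 -m creep 'ROWS' [OPENING]. ROWS is JSON, one flat list of numbers, 4 for each row, row after row: the shift along the tool's x, y, z in mm, then the turn about the tool's z in degrees. A call has 1 to 5 rows; each row shifts and turns the commanded pose from where the row before left it, along the tool's axes as they then stand; what a row does not reach is not made up. A row lasts 1/8 s, in which the tool goes at most 62.5 mm and 10.7 degrees, less where a joint would pass 70% of its speed; a pose out of reach is approached as far as the arm can. A call with a gripper value outside its range is refused whole. OPENING is the opening in per cent of the stroke, from 0 (shut) to 100 (fully open), set as the call begins (- or left out, the last holds). The fingers move at their own pace and stop on an object; the grip force is fixed at half the most. Time passes only in rows, so rows that do not move let the fingers close. It gives the time, the measured TCP pose, the force and the opening at its end, in the units of the state.
- sensors.get_state(): the state, without advancing time (a new reading comes with each control period).
- vision.snapshot(name): name is "scene" or "side" or "wrist"; returns the picture (384x512x3 uint8, red, green, blue); there is no depth.
- vision.camera_info(name): a dict with "fx", "fy", "cx", "cy" (pixels), "eye" and "rotation" of the camera in the world. Camera axes: x right, y up, looking along -z (the intrinsics and any distortion apply to the point x, -y, -z); pixel columns grow to the right and rows downward; lengths in m; the calibration is good to about 2 mm. A picture is of the moment at which its call begins: read the wrist's pose just before it. camera_info takes no time and is no camera call; for the wrist camera it gives the pose at the moment of the call.
- env.finish_job(): hands the job in, once; it reports no verdict.
Trained networks look in the newest picture that a camera, given by its name, has taken for a name from the list of things; names that differ only in an ending like _2 or _b are one class to them, and where a whole thing is asked for, a point or a joint stands for the part that bears it (a point fixed in the world has none). Each returns a list of dicts, best first, with "conf" (0 to 1); they miss things now and then, are a little off and sometimes report something else, mostly with a low value. They report only what shows in the picture. A call takes as long as a camera call. They do not tell look-alikes from the thing itself.
- cut_out(name, camera): "region" (384x512 bool, what is visible of it) and "extent" ([left, top, right, bottom] in pixels, round what is visible of it).
The state is a dict: "time": time; "q": joint angles; "qvel": joint speeds; "tau": joint torques, N m; "eef_pos": TCP position; "orientation": TCP orientation; "contact_force": force on the tool from outside, world axes, zero at the start; "ft_torque": the same for the moment, N m; "width": finger opening in m.
Only numpy, scipy, OpenCV 4.12 (cv2) and the standard library are available. Lean on these libraries where they do the work, as an engineer would, in place of code of your own. Each camera call takes 0.05 s, during which the arm holds its last target.

## Working session

There is one attempt and no reset: what is moved stays moved. The work goes in short steps, Python scripts to look and compute and a shell command to move; the robot and the scene stay as the last step left them, time stands still between calls to the robot, and variables do not carry over. Pictures are saved under pics/ and viewed, and the job is handed in when it is done.

```bash
ls; mkdir -p pics; cat > h.py <<'E'
import numpy as np, cv2
from workcell import sensors, vision, env, cut_out
def snap(n,f):
    im=vision.snapshot(n); cv2.imwrite('pics/'+f,im[:,:,::-1]); return im
def ray(ci,u,v):
    d=np.array([(u-ci['cx'])/ci['fx'],-(v-ci['cy'])/ci['fy'],-1.0]); return np.array(ci['rotation'])@d
def onz(ci,u,v,z):
    d=ray(ci,u,v); e=np.array(ci['eye']); return e+d*(z-e[2])/d[2]
def proj(ci,p):
    c=np.array(ci['rotation']).T@(np.array(p)-np.array(ci['eye'])); return ci['cx']+ci['fx']*c[0]/-c[2], ci['cy']+ci['fy']*(-c[1])/-c[2]
E
python3 - <<'E'
from h import *
for n in ['scene','side','wrist']:
    snap(n,n+'0.png'); print(n,vision.camera_info(n))
s=sensors.get_state(); print(s)
E
```

```text
pics
scene {'fx': 370.8467464712454, 'fy': 370.8467464712454, 'cx': 251.0208845063353, 'cy': 191.93451746146235, 'eye': array([1.22151735, 0.41166244, 0.7127846 ]), 'rotation': array([0.42120365, 0.20073295, 0.37264998, 0.80213825])}
side {'fx': 450.43425495880416, 'fy': 450.43425495880416, 'cx': 254.36717639145533, 'cy': 194.06835774740523, 'eye': array([ 0.19833643, -0.76850305,  0.89344937]), 'rotation': array([ 0.89298868,  0.38466707, -0.08985395, -0.21570522])}
wrist {'fx': 326.87390611451656, 'fy': 326.87390611451656, 'cx': 257.28336807362473, 'cy': 191.76041390477914, 'eye': array([0.62524142, 0.0766769 , 0.3841356 ]), 'rotation': array([ 9.90138019e-01, -1.40091215e-01,  9.10312243e-04, -5.71554285e-04])}
{'time': 0.15, 'q': array([-0.10261591,  0.43508838,  0.024985  ,  1.5738477 , -0.0115796 ,
        1.13398944, -0.07508802]), 'qvel': array([-0.00028404, -0.0006646 ,  0.00083679, -0.00329816,  0.00135187,
       -0.00115386, -0.00180838]), 'tau': array([ 9.13879558e-04, -6.68263149e+01,  9.85680185e-01, -3.14695251e+01,
       -6.03506877e-02,  3.94195947e-02,  8.07748006e-05]), 'eef_pos': array([ 6.24634517e-01, -4.85305721e-05,  2.26125188e-01]), 'orientation': array([ 6.62496962e-05,  9.99999823e-01, -2.07768400e-05, -5.90497662e-04]), 'contact_force': array([-0.01196968, -0.17730256,  0.14420148]), 'ft_torque': array([ 0.01245982,  0.01019917, -0.0071944 ]), 'width': 0.09210801008466014}
```

```bash
cat > /tmp/p.py <<'E'
E
sed -i 's/^def ray/def Rm(ci):\n    w,x,y,z=ci["rotation"]; return Rotation.from_quat([x,y,z,w]).as_matrix()\ndef ray/; s/np.array(ci\[.rotation.\])/Rm(ci)/; 1a from scipy.spatial.transform import Rotation' h.py; cat h.py
```

```text
import numpy as np, cv2
from scipy.spatial.transform import Rotation
from workcell import sensors, vision, env, cut_out
def snap(n,f):
    im=vision.snapshot(n); cv2.imwrite('pics/'+f,im[:,:,::-1]); return im
def Rm(ci):
    w,x,y,z=ci["rotation"]; return Rotation.from_quat([x,y,z,w]).as_matrix()
def ray(ci,u,v):
    d=np.array([(u-ci['cx'])/ci['fx'],-(v-ci['cy'])/ci['fy'],-1.0]); return Rm(ci)@d
def onz(ci,u,v,z):
    d=ray(ci,u,v); e=np.array(ci['eye']); return e+d*(z-e[2])/d[2]
def proj(ci,p):
    c=Rm(ci).T@(np.array(p)-np.array(ci['eye'])); return ci['cx']+ci['fx']*c[0]/-c[2], ci['cy']+ci['fy']*(-c[1])/-c[2]
```

View pics/scene0.png

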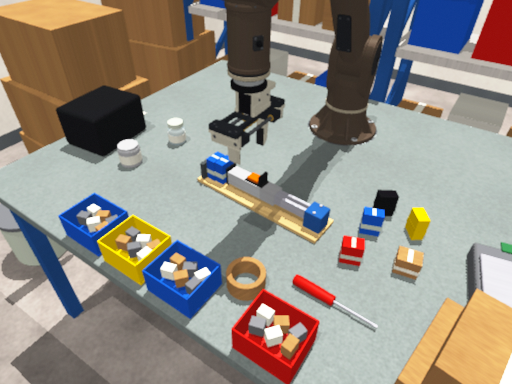

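View pics/side0.png

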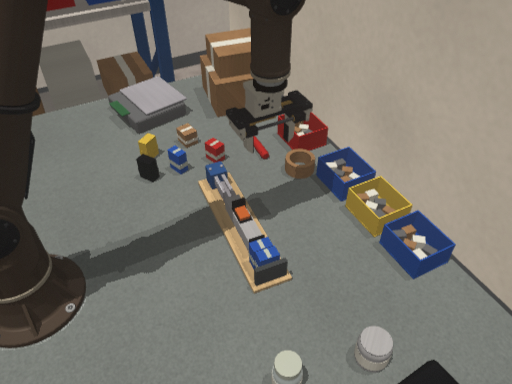

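View pics/wrist0.png

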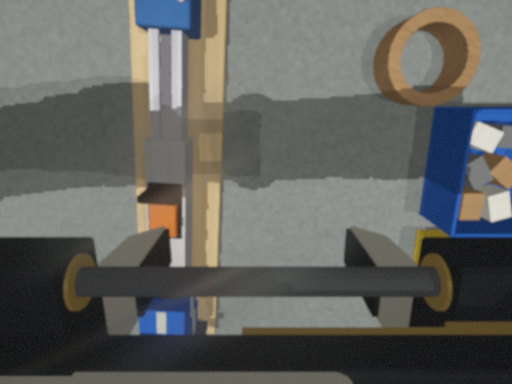

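```bash
python3 - <<'E'
from h import *
ov={}
for n in ['scene','side','wrist']:
    ims=cv2.imread(f'pics/{n}0.png')
    for k in ['new_box','retainer','button','ridge_face','anchor']:
        if n=='wrist' and k=='new_box': continue
        try: r=cut_out(k,n)
        except Exception as e: print(n,k,e); continue
        print(n,k,[(round(d['conf'],2),[int(x) for x in d['extent']],int(d['region'].sum())) for d in r[:6]])
    np.save
s=cv2.imread('pics/side0.png'); cv2.imwrite('pics/side0z.png',cv2.resize(s[120:300,120:340],None,fx=3.3,fy=3.3,interpolation=cv2.INTER_CUBIC))
s=cv2.imread('pics/scene0.png'); cv2.imwrite('pics/scene0z.png',cv2.resize(s[130:290,190:440],None,fx=3.2,fy=3.2,interpolation=cv2.INTER_CUBIC))
ci=vision.camera_info('wrist')
for uv in [(165,215),(165,15)]: print(onz(ci,*uv,.07))
E
```

```text
scene new_box [(0.97, [404, 209, 432, 238], 589), (0.96, [371, 191, 397, 217], 493), (0.86, [358, 206, 386, 237], 590)]
scene retainer [(0.77, [195, 160, 334, 243], 4297)]
scene button [(0.58, [248, 172, 259, 184], 58)]
scene ridge_face []
scene anchor [(0.66, [199, 161, 336, 241], 4196), (0.29, [225, 166, 280, 205], 1101)]
side new_box [(0.84, [139, 131, 161, 159], 370), (0.66, [135, 153, 160, 186], 472), (0.58, [170, 147, 189, 172], 383)]
side retainer [(0.72, [198, 167, 293, 294], 4318)]
side button [(0.59, [234, 205, 250, 220], 150)]
side ridge_face [(0.52, [202, 142, 223, 167], 388)]
side anchor [(0.85, [198, 162, 294, 294], 4208), (0.49, [253, 138, 266, 156], 142)]
wrist retainer [(0.75, [126, 0, 229, 336], 23424)]
wrist button [(0.86, [150, 207, 175, 234], 691)]
wrist ridge_face [(0.77, [138, 183, 179, 205], 821), (0.17, [136, 134, 194, 298], 5110)]
wrist anchor [(0.59, [129, 0, 228, 335], 23358)]
[ 0.53071039 -0.03880273  0.07      ]
[0.54539699 0.14544668 0.07      ]
```

View pics/side0z.png

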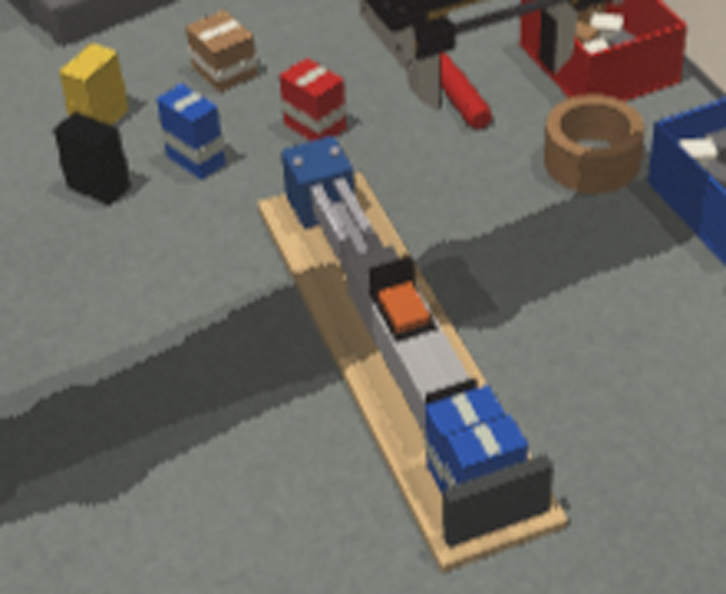

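View pics/scene0z.png

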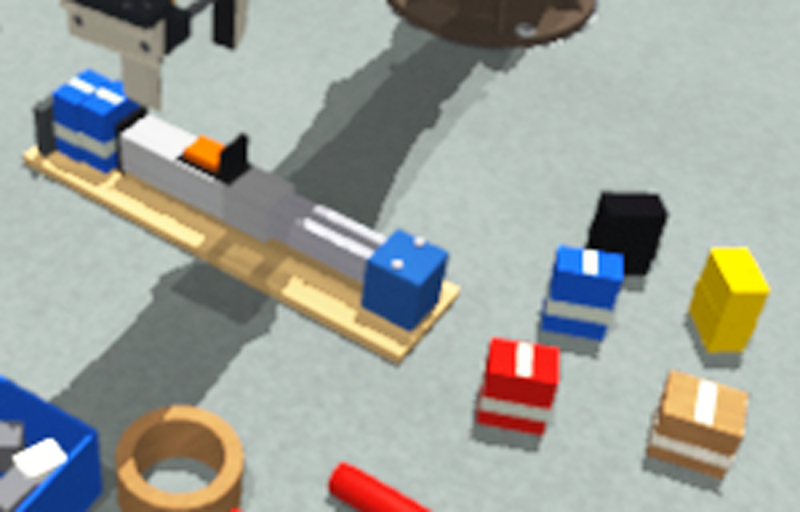

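```bash
cat > fit.py <<'E'
from h import *
from scipy.optimize import least_squares
def Z(l,s,ox,oy): return [(x/s+ox,y/s+oy) for x,y in l]
CI={n:vision.camera_info(n) for n in ['scene','side']}
CI['wrist']=dict(CI['scene']); 
CI['wrist'].update(fx=326.87390611451656,fy=326.87390611451656,cx=257.28336807362473,cy=191.76041390477914,eye=np.array([0.62524142,0.0766769,0.3841356]),rotation=np.array([9.90138019e-01,-1.40091215e-01,9.10312243e-04,-5.71554285e-04]))
def W(p,q):
    x,y,t=p; c,s=np.cos(t),np.sin(t); return np.array([x+c*q[0]-s*q[1],y+s*q[0]+c*q[1],q[2]])
E
cat > a.py <<'E'
from fit import *
obs=[]
for uv,q in zip(Z([(445,568),(567,520),(258,203),(360,172)],3.3,120,120),[(-.21,.05,0),(-.21,-.05,0.006),(.21,.05,.012),(.21,-.05,.012)]): obs.append(('side',uv,q))
for uv,q in zip(Z([(400,360),(458,290),(23,157)],3.2,190,130),[(.21,-.05,0),(.21,.05,.012),(-.21,-.05,.006)]): obs.append(('scene',uv,q))
def f(p):
    r=[]
    for n,uv,q in obs:
        u=proj(CI[n],W(p,q)); r+=[u[0]-uv[0],u[1]-uv[1]]
    # button centre in all cams: retainer x = bx
    for n,uv in [('wrist',(162.5,220.5))]:
        u=proj(CI[n],W(p,(p3[0] if 0 else p0b,0,.078))); 
    # wrist: right board edge passes
    for uv in [(229,0),(219,318)]:
        P=onz(CI['wrist'],*uv,.012); c,s=np.cos(p[2]),np.sin(p[2]); yy=-s*(P[0]-p[0])+c*(P[1]-p[1]); r.append((yy+.05)*600)
    return r
p0b=0
r=least_squares(f,[.54,0.02,1.5]); print(r.x,np.degrees(r.x[2]),np.round(r.fun,1))
p=r.x; np.save('ret.npy',p)
B=onz(CI['wrist'],162.5,220.5,.078); c,s=np.cos(p[2]),np.sin(p[2]); d=B[:2]-p[:2]; print('button',B,'in ret',c*d[0]+s*d[1],-s*d[0]+c*d[1])
def box(im,n,x0,x1,y0,y1,z0,z1,k,P=None,col=(0,255,0)):
    c=[proj(CI[n],W(p if P is None else P,(x,y,z))) for z in (z0,z1) for x,y in((x0,y0),(x1,y0),(x1,y1),(x0,y1))]
    for i in range(4):
        for a,b in((i,(i+1)%4),(i+4,(i+1)%4+4),(i,i+4)):
            cv2.line(im,tuple(int(v*k) for v in c[a]),tuple(int(v*k) for v in c[b]),col,1)
for n in ['scene','side','wrist']:
    im=cv2.resize(cv2.imread(f'pics/{n}0.png'),None,fx=3,fy=3,interpolation=cv2.INTER_CUBIC)
    box(im,n,-.21,.21,-.05,.05,0,.012,3); box(im,n,-.2,-.188,-.03,.03,.012,.067,3); box(im,n,-.1865,-.125,-.025,.025,.012,.082,3)
    box(im,n,-.115,-.109,-.02,.02,.012,.075,3)
    if n=='scene': im=im[390:900,560:1060]
    elif n=='side': im=im[430:900,560:900]
    else: im=im[0:1050,300:800]; im=cv2.resize(im,None,fx=.57,fy=.57)
    cv2.imwrite(f'pics/{n}_ov.png',im)
E
python3 a.py
```

```text
[ 0.53277622 -0.02004198  1.50944356] 86.48474517027759 [-0.2  0.8  1.1 -0.3 -0.5 -1.6  0.3 -1.1 -1.   1.9  0.3 -1.  -1.1  0.7
 -0.9 -1. ]
button [ 0.52972252 -0.04156931  0.078     ] in ret -0.02167406217059011 0.0017280194949685415
```

```bash
python3 -c "
import cv2,numpy as np
a=[cv2.imread(f'pics/{n}_ov.png') for n in ['scene','side']]
for n,i in zip('ab',a): print(i.shape)
"
```

```text
(510, 500, 3)
(470, 340, 3)
```

View pics/scene_ov.png

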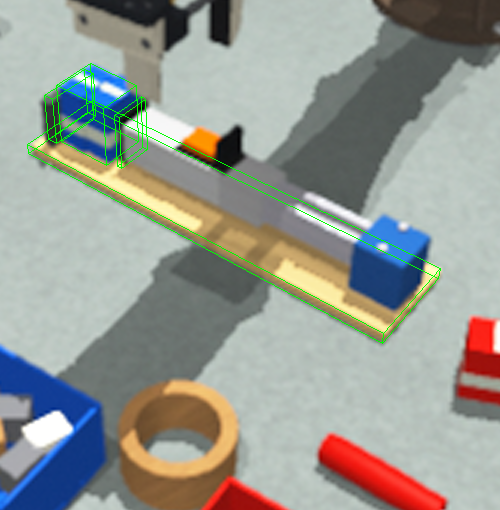

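View pics/side_ov.png

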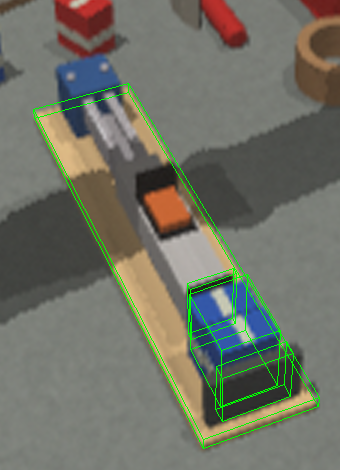

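View pics/wrist_ov.png

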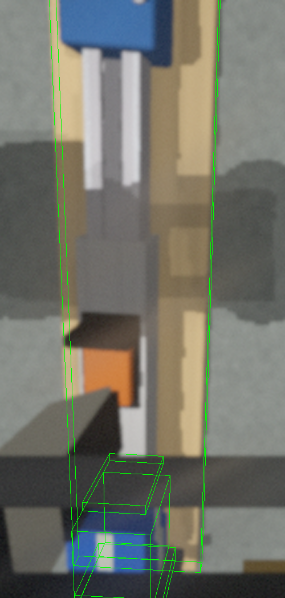

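```bash
python3 -m creep '[-31,40,0,3.5,-31,40,0,0,-30,40,0,0,0,0,0,0]' 0; python3 - <<'E'
from h import *
print(vision.camera_info('wrist'),sensors.get_state()['eef_pos'])
snap('wrist','w1.png')
for k in ['button','ridge_face','plate_face']:
    print(k,[(round(d['conf'],2),[int(x) for x in d['extent']]) for d in cut_out(k,'wrist')])
E
```

```text
time: 1.35
eef_pos: [0.5258, -0.1201, 0.2272]
orientation: [0.001, 0.999, -0.034, -0.0]
contact_force: [0.6, 1.2, -0.1]
width: 0.0563
{'fx': 326.87390611451656, 'fy': 326.87390611451656, 'cx': 257.28336807362473, 'cy': 191.76041390477914, 'eye': array([ 0.53138916, -0.043364  ,  0.38504789]), 'rotation': array([ 0.98945058, -0.14074208,  0.00528052, -0.0339314 ])} [ 0.52584169 -0.12013082  0.22717077]
button [(0.95, [239, 68, 270, 114])]
ridge_face [(0.64, [231, 54, 277, 71])]
plate_face [(0.59, [231, 0, 275, 189]), (0.39, [205, 0, 305, 268])]
```

View pics/w1.png

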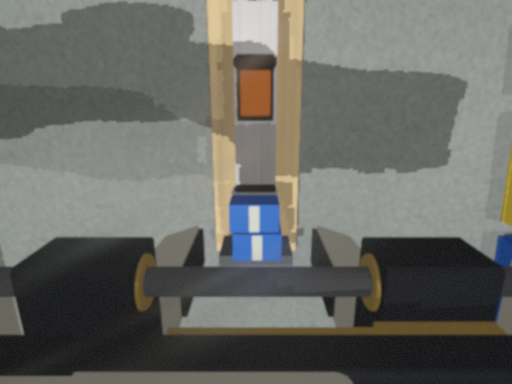

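```bash
python3 - <<'E'
from h import *
s=cv2.imread('pics/w1.png'); cv2.imwrite('pics/w1z.png',cv2.resize(s[40:140,200:310],None,fx=6,fy=6,interpolation=cv2.INTER_CUBIC)[:600]); cv2.imwrite('pics/w1y.png',cv2.resize(s[170:270,200:310],None,fx=6,fy=6,interpolation=cv2.INTER_CUBIC))
E
```

```text
(no output)
```

View pics/w1z.png

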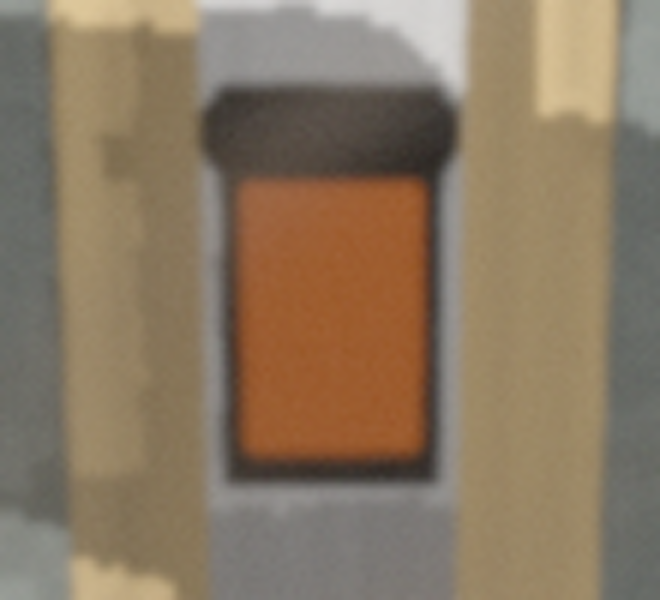

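View pics/w1y.png

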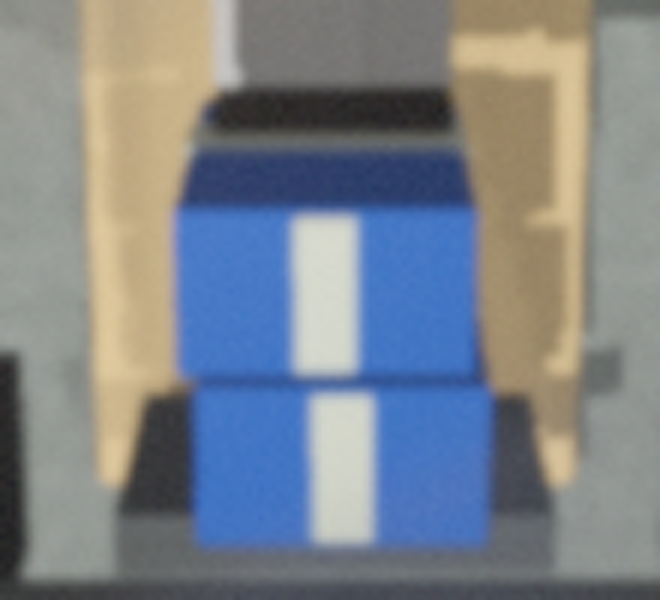

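```bash
cat > b.py <<'E'
from h import *
ci=dict(fx=326.87390611451656,fy=326.87390611451656,cx=257.28336807362473,cy=191.76041390477914,eye=np.array([0.53138916,-0.043364,0.38504789]),rotation=np.array([0.98945058,-0.14074208,0.00528052,-0.0339314]))
p=np.load('ret.npy'); print(p)
def R(P,p=p):
    d=P[:2]-p[:2]; c,s=np.cos(p[2]),np.sin(p[2]); return np.round(1000*np.array([c*d[0]+s*d[1],-s*d[0]+c*d[1]]),1)
def show(n,u,v,z,oy=40):
    P=onz(ci,u/6+200,v/6+oy,z); print(n,np.round(P,4),R(P))
if __name__=='__main__':
    show('btn BL',240,460,.078);show('btn BR',427,460,.078);show('btn TL',237,178,.078);show('btn TR',428,178,.078)
    show('ridge top L',205,120,.097);show('ridge top R',458,120,.097)
    for n,u,v in [('b TL',176,207),('b TR',476,207),('b BL',182,375),('b BR',482,375),('a TL',193,388),('a TR',490,388),('a BL',197,546),('a BR',490,546)]: show(n,u,v,.082,170)
    for n,u,v,oy in [('bd L',50,0,40),('bd L2',72,560,40),('bd L3',85,50,170),('bd L4',98,470,170),('bd R',600,560,40),('bdR2',590,50,170),('bdR3',575,470,170)]: show(n,u,v,.012,oy)
    show('plate top near',330,130,.075,170);show('plate top far',330,92,.075,170); show('fence',330,515,.067,170);show('fence',330,580,.067,170)
E
python3 b.py; python3 -c "
from workcell import sensors;print(sensors.get_state()['orientation'])"
```

```text
[ 0.53277622 -0.02004198  1.50944356]
btn BL [ 0.5141 -0.0597  0.078 ] [-40.7  16.2]
btn BR [ 0.5426 -0.0616  0.078 ] [-40.9 -12.4]
btn TL [ 0.517  -0.0193  0.078 ] [-0.2 15.8]
btn TR [ 0.5451 -0.0212  0.078 ] [ -0.4 -12.3]
ridge top L [ 0.5142 -0.013   0.097 ] [ 5.8 19. ]
ridge top R [ 0.5487 -0.0154  0.097 ] [  5.6 -15.6]
b TL [ 0.497  -0.1422  0.082 ] [-124.1   28.3]
b TR [ 0.5457 -0.1455  0.082 ] [-124.5  -20.6]
b BL [ 0.4952 -0.1717  0.082 ] [-153.7   28.2]
b BR [ 0.5452 -0.1751  0.082 ] [-154.   -21.9]
a TL [ 0.4968 -0.1742  0.082 ] [-156.    26.4]
a TR [ 0.5464 -0.1775  0.082 ] [-156.4  -23.3]
a BL [ 0.4949 -0.2034  0.082 ] [-185.4   26.6]
a BR [ 0.545  -0.2068  0.082 ] [-185.7  -23.7]
bd L [0.4838 0.0172 0.012 ] [34.2 51.1]
bd L2 [ 0.4773 -0.0793  0.012 ] [-62.6  51.7]
bd L3 [ 0.4742 -0.1316  0.012 ] [-114.9   51.6]
bd L4 [ 0.4674 -0.2215  0.012 ] [-205.    52.9]
bd R [ 0.5765 -0.0861  0.012 ] [-63.3 -47.7]
bdR2 [ 0.5728 -0.1383  0.012 ] [-115.6  -47.2]
bdR3 [ 0.5667 -0.2282  0.012 ] [-205.7  -46.6]
plate top near [ 0.5227 -0.1329  0.075 ] [-113.3    3.1]
plate top far [ 0.5231 -0.1265  0.075 ] [-106.8    3.1]
fence [ 0.5174 -0.2068  0.067 ] [-187.4    3.9]
fence [ 0.5165 -0.2198  0.067 ] [-200.4    4. ]
[-2.41125783e-04  9.99553630e-01 -2.98732641e-02  2.66340030e-04]
```

```bash
cat > g.py <<'E'
# usage: tgt x y z -> tool-shift mm
import sys
from h import *
s=sensors.get_state(); w,x,y,z=s['orientation']; R=Rotation.from_quat([x,y,z,w]).as_matrix()
print('t',s['time'],'eef',np.round(s['eef_pos'],4),'w',round(s['width'],4),'F',np.round(s['contact_force'],1),'tool y ang',np.degrees(np.arctan2(-R[1,1],-R[0,1])))
if len(sys.argv)>3: print('shift',np.round(R.T@(np.array([float(v) for v in sys.argv[1:4]])-s['eef_pos'])*1000,1))
E
python3 g.py .5301 -.0339 .1
```

```text
t 1.55 eef [ 0.529  -0.1151  0.2268] w 0.0406 F [ 0.6  0.6 -0.4] tool y ang 86.57627390658207
shift [ -3.8 -81.  126.9]
```

```bash
python3 -m creep '[-4,-41,40,0.5,0,-40,50,0,0,0,17,0,0,0,0,0,0,0,0,0]'; python3 g.py .5301 -.0339 .082; python3 - <<'E'
from h import *
snap('side','s2.png'); s=cv2.imread('pics/s2.png'); cv2.imwrite('pics/s2z.png',cv2.resize(s[120:300,140:340],None,fx=3.3,fy=3.3,interpolation=cv2.INTER_CUBIC))
E
```

```text
time: 2.17
eef_pos: [0.5304, -0.036, 0.1217]
orientation: [0.0, 0.999, -0.035, 0.001]
contact_force: [0.3, -0.2, -0.5]
width: 0.0006
t 2.175 eef [ 0.5304 -0.036   0.1217] w 0.0006 F [ 0.3 -0.2 -0.5] tool y ang 85.99714834246211
shift [-0.5 -2.1 39.7]
```

View pics/s2z.png

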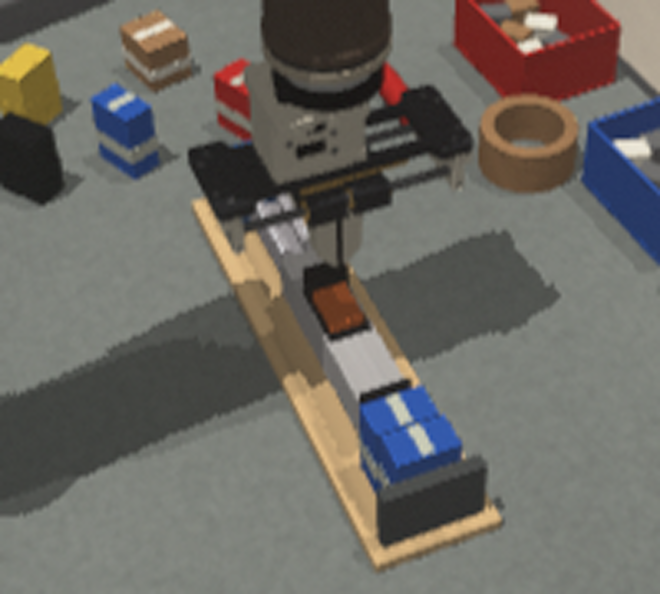

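```bash
python3 -m creep '[0,0,20,0,0,0,18,0,0,0,0,0]'; python3 -m creep '[0,0,4,0,0,0,0,0]';python3 -m creep '[0,0,3,0,0,0,0,0]'
```

```text
time: 2.6
eef_pos: [0.5293, -0.0364, 0.083]
orientation: [0.0, 0.999, -0.035, -0.0]
contact_force: [0.3, -0.2, -0.3]
width: 0.0005
time: 2.85
eef_pos: [0.5299, -0.0361, 0.0795]
orientation: [-0.0, 0.999, -0.035, 0.001]
contact_force: [-0.5, 0.3, -1.5]
width: 0.0005
time: 3.1
eef_pos: [0.5301, -0.0361, 0.0764]
orientation: [-0.0, 0.999, -0.035, 0.001]
contact_force: [1.9, -1.1, 4.3]
width: 0.0006
```

```bash
python3 -m creep '[0,0,3,0,0,0,0,0]';python3 -m creep '[0,0,2,0,0,0,0,0]'
```

```text
time: 3.35
eef_pos: [0.5301, -0.0361, 0.0734]
orientation: [0.0, 0.999, -0.035, 0.001]
contact_force: [-0.2, 1.0, 6.0]
width: 0.0005
time: 3.6
eef_pos: [0.5301, -0.0361, 0.0715]
orientation: [0.0, 0.999, -0.035, 0.001]
contact_force: [-1.4, -0.7, 7.5]
width: 0.0003
```

```bash
python3 -m creep '[0,-2,0.3,0,0,-2,0,0,0,0,0,0]';python3 -m creep '[0,-2,0,0,0,-1,0,0,0,0,0,0]'
```

```text
time: 3.98
eef_pos: [0.5304, -0.0327, 0.0714]
orientation: [0.0, 0.999, -0.035, 0.001]
contact_force: [-1.3, -1.6, 8.5]
width: 0.0007
time: 4.35
eef_pos: [0.5306, -0.0298, 0.0714]
orientation: [0.0, 0.999, -0.035, 0.001]
contact_force: [-0.7, -1.7, 8.7]
width: 0.0006
```

```bash
python3 -m creep '[0,-2,0,0,0,-1,0,0,0,0,0,0]';python3 -m creep '[0,-2,0,0,0,-2,0,0,0,-2,0,0]';python3 -m creep '[0,-2,0,0,0,-2,0,0,0,0,0,0]'
```

```text
time: 4.72
eef_pos: [0.5308, -0.0268, 0.0714]
orientation: [0.0, 0.999, -0.035, 0.001]
contact_force: [-1.0, -2.4, 8.4]
width: 0.0004
time: 5.1
eef_pos: [0.5311, -0.021, 0.0713]
orientation: [0.0, 0.999, -0.035, 0.001]
contact_force: [-0.5, -3.9, 8.4]
width: 0.0003
time: 5.48
eef_pos: [0.5315, -0.0166, 0.0714]
orientation: [0.0, 0.999, -0.035, 0.001]
contact_force: [-0.8, -1.8, 8.1]
width: 0.0004
```

```bash
python3 - <<'E'
from h import *
snap('side','s3.png'); s=cv2.imread('pics/s3.png'); cv2.imwrite('pics/s3z.png',cv2.resize(s[120:300,140:340],None,fx=3.3,fy=3.3,interpolation=cv2.INTER_CUBIC))
E
```

```text
(no output)
```

View pics/s3z.png

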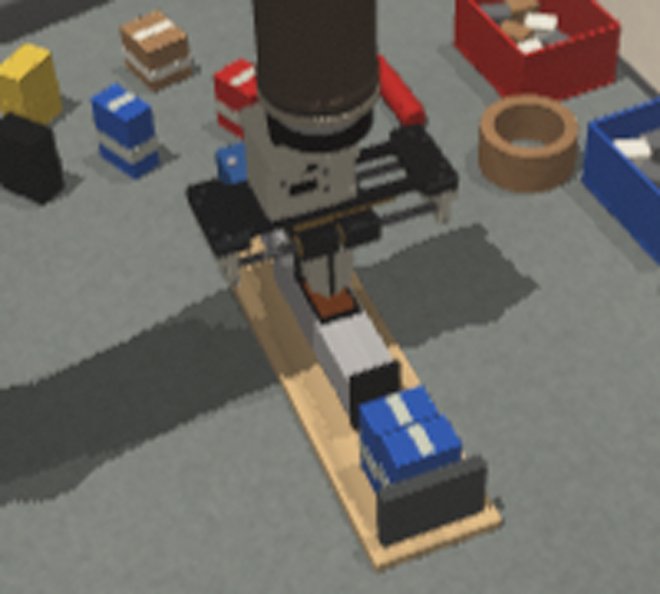

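```bash
python3 -m creep '[0,0,-12,0,0,0,0,0]';python3 -m creep '[0,-2,0,0,0,-2,0,0,0,-2,0,0,0,0,0,0]'
```

```text
time: 5.78
eef_pos: [0.5313, -0.0159, 0.0835]
orientation: [-0.0, 0.999, -0.035, 0.001]
contact_force: [-0.1, 0.4, 0.7]
width: 0.0001
time: 6.28
eef_pos: [0.5308, -0.0113, 0.0823]
orientation: [0.001, 0.999, -0.035, -0.001]
contact_force: [-0.9, -4.8, 0.1]
width: 0.0006
```

```bash
python3 - <<'E'
from h import *
snap('side','s4.png'); s=cv2.imread('pics/s4.png'); cv2.imwrite('pics/s4z.png',cv2.resize(s[120:300,140:340],None,fx=3.3,fy=3.3,interpolation=cv2.INTER_CUBIC))
E
```

```text
(no output)
```

View pics/s4z.png

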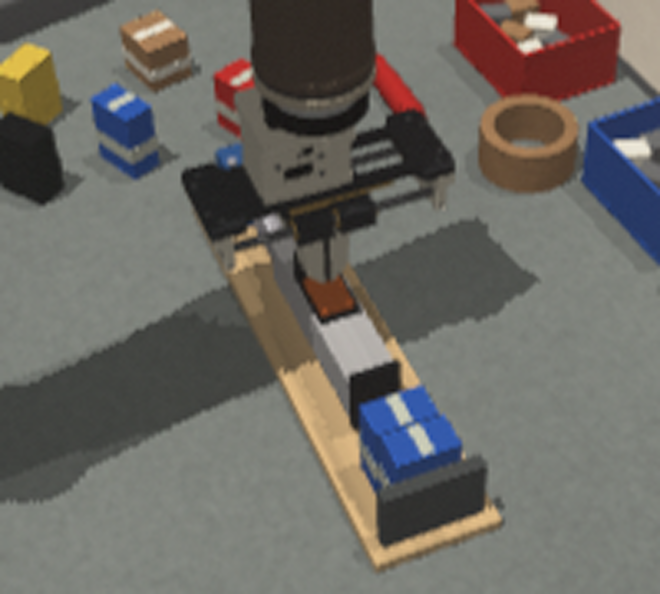

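```bash
python3 -m creep '[0,-2,-0.3,0,0,-2,-0.3,0,0,-2,0,0,0,-2,0,0,0,-1,0,0]';python3 -m creep '[0,-1,0,0,0,-1,0,0,0,-1,0,0,0,-1,0,0]'; python3 -m creep '[0,-1,0,0,0,-1,0,0,0,-1,0,0]'
```

```text
time: 6.95
eef_pos: [0.5313, -0.003, 0.0825]
orientation: [0.001, 0.999, -0.036, -0.001]
contact_force: [-0.3, -8.0, -3.2]
width: 0.0005
time: 7.45
eef_pos: [0.5316, 0.0009, 0.0825]
orientation: [0.001, 0.999, -0.036, -0.001]
contact_force: [-0.5, -7.2, -3.8]
width: 0.0002
time: 7.82
eef_pos: [0.5318, 0.0039, 0.0825]
orientation: [0.001, 0.999, -0.036, -0.001]
contact_force: [0.8, -7.5, -4.4]
width: 0.0005
```

```bash
python3 -m creep '[0,-1,0,0,0,-1,0,0]';python3 -m creep '[0,-1,0,0,0,-1,0,0]'; python3 - <<'E'
from h import *
snap('side','s5.png'); s=cv2.imread('pics/s5.png'); cv2.imwrite('pics/s5z.png',cv2.resize(s[160:260,200:300],None,fx=6,fy=6,interpolation=cv2.INTER_CUBIC))
E
```

```text
time: 8.07
eef_pos: [0.5321, 0.0076, 0.0828]
orientation: [0.0, 0.999, -0.035, -0.001]
contact_force: [-0.5, -2.7, -1.5]
width: 0.0004
time: 8.32
eef_pos: [0.5322, 0.0087, 0.0829]
orientation: [0.001, 0.999, -0.035, -0.0]
contact_force: [0.2, -8.3, -3.4]
width: -0.0
```

View pics/s5z.png

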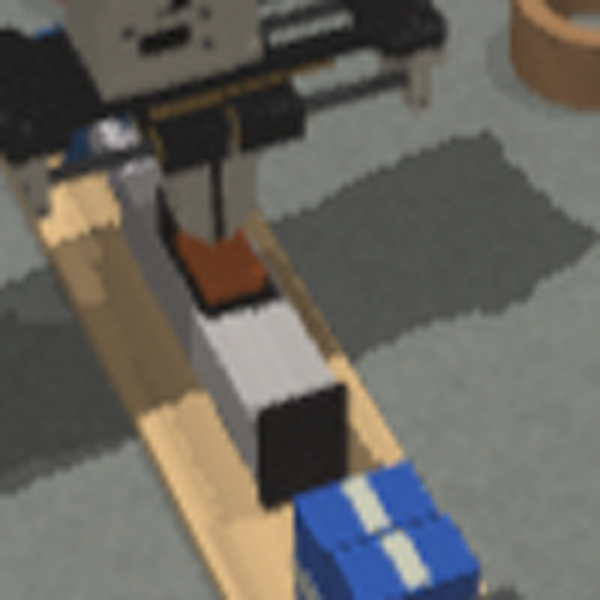

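```bash
python3 -m creep '[0,-1,0,0,0,0,0,0]';python3 g.py
```

```text
time: 8.62
eef_pos: [0.5322, 0.009, 0.0829]
orientation: [0.001, 0.999, -0.036, -0.001]
contact_force: [0.0, -9.1, -3.3]
width: 0.0005
t 8.625 eef [0.5322 0.009  0.0829] w 0.0005 F [ 0.  -9.1 -3.3] tool y ang 85.92373187307514
```

```bash
python3 -m creep '[0,-1,0,0,0,0,0,0]';python3 -m creep '[0,-1,0,0,0,0,0,0]'
```

```text
time: 8.88
eef_pos: [0.5322, 0.0093, 0.0829]
orientation: [0.001, 0.999, -0.036, -0.001]
contact_force: [-1.2, -10.8, -1.8]
width: 0.0008
time: 9.12
eef_pos: [0.5322, 0.0097, 0.0829]
orientation: [0.002, 0.999, -0.036, -0.001]
contact_force: [-0.4, -13.3, -1.9]
width: -0.0001
```

```bash
python3 -m creep '[0,8,0,0,0,0,-10,0,0,30,-45,0,0,30,-50,0,0,28,-40,0]' 60;python3 -m creep '[0,0,0,0,0,0,0,0,0,0,0,0]'; python3 g.py; cat > c.py <<'E'
from h import *
import sys
ci=vision.camera_info('wrist'); snap('wrist',sys.argv[1]+'.png'); np.savez(sys.argv[1]+'.npz',**{k:np.array(v) for k,v in ci.items()})
E
python3 c.py w6; python3 - <<'E'
from h import *
s=cv2.imread('pics/w6.png'); cv2.imwrite('pics/w6z.png',cv2.resize(s[40:240,190:320],None,fx=3,fy=3,interpolation=cv2.INTER_CUBIC)); 
print([(round(d['conf'],2),[int(x) for x in d['extent']]) for d in cut_out('button','wrist')])
snap('side','s6.png'); s=cv2.imread('pics/s6.png'); cv2.imwrite('pics/s6z.png',cv2.resize(s[160:260,200:300],None,fx=6,fy=6,interpolation=cv2.INTER_CUBIC))
E
```

```text
time: 9.75
eef_pos: [0.5268, -0.0826, 0.2314]
orientation: [-0.0, 0.999, -0.034, 0.001]
contact_force: [1.2, 0.5, -0.2]
width: 0.0458
time: 10.12
eef_pos: [0.5257, -0.0814, 0.2272]
orientation: [-0.0, 0.999, -0.034, -0.001]
contact_force: [0.5, -0.6, -0.3]
width: 0.0554
t 10.125 eef [ 0.5257 -0.0814  0.2272] w 0.0554 F [ 0.5 -0.6 -0.3] tool y ang 86.11737818487373
[(0.93, [242, 68, 275, 112]), (0.51, [236, 0, 282, 191])]
```

View pics/w6z.png

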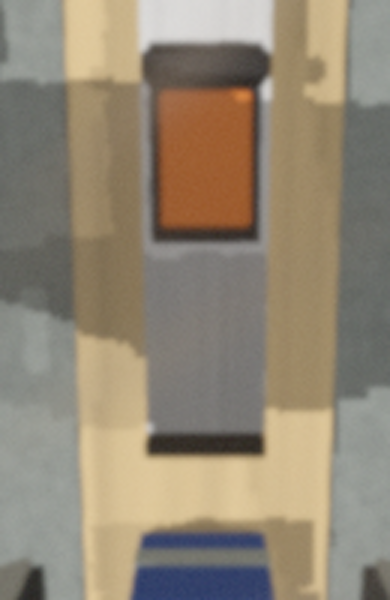

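View pics/s6z.png

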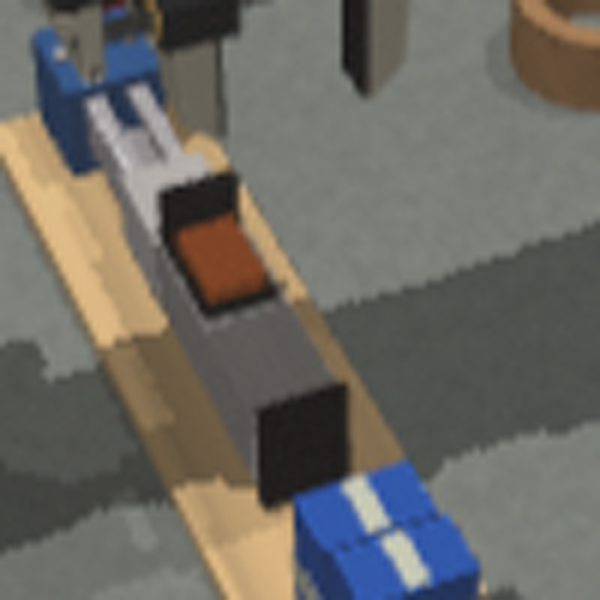

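```bash
python3 - <<'E'
from h import *
ci=dict(np.load('w6.npz')); p=np.load('ret.npy')
from b import R
def show(n,u,v,z):
    P=onz(ci,u/3+190,v/3+40,z); print(n,np.round(P,4),R(P))
for n,u,v,z in [('btn BL',159,228,.078),('btn BR',252,228,.078),('btn TL',155,88,.078),('btn TR',256,88,.078),('plate farL',148,434,.075),('plate nearL',148,454,.075),('plate nearR',264,454,.075),('b front top',140,598,.082),('bdL',68,150,.012),('bdR',345,100,.012),('bdL',88,598,.012),('bdR',330,500,.012)]: show(n,u,v,z)
E
```

```text
[ 0.53277622 -0.02004198  1.50944356]
btn BL [ 0.5165 -0.0201  0.078 ] [-1.1 16.2]
btn BR [ 0.5449 -0.0221  0.078 ] [ -1.3 -12.2]
btn TL [0.5186 0.02   0.078 ] [39.1 16.6]
btn TR [0.5483 0.0179 0.078 ] [ 38.9 -13.1]
plate farL [ 0.5074 -0.0856  0.075 ] [-67.   21.3]
plate nearL [ 0.5069 -0.0924  0.075 ] [-73.8  21.4]
plate nearR [ 0.545 -0.095  0.075] [-74.1 -16.8]
b front top [ 0.5005 -0.1404  0.082 ] [-122.1   24.8]
bdL [0.4825 0.0064 0.012 ] [23.4 51.8]
bdR [0.5835 0.0166 0.012 ] [ 39.7 -48.4]
bdL [ 0.4719 -0.1702  0.012 ] [-153.6   51.6]
bdR [ 0.5731 -0.1343  0.012 ] [-111.5  -47.3]
```

View pics/w6.png

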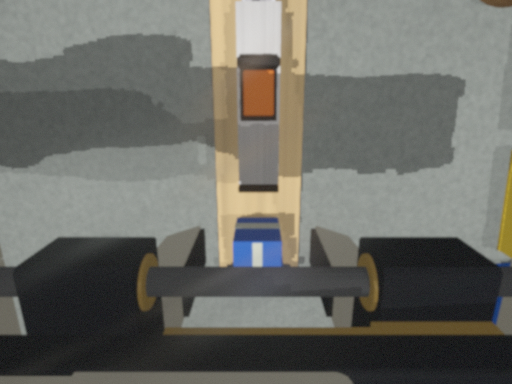

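```bash
python3 g.py; python3 - <<'E'
from h import *
a=vision.camera_info('scene');b=vision.camera_info('side')
Z=lambda l,s,ox,oy:[(x/s+ox,y/s+oy) for x,y in l]
for u in Z([(560,248),(622,252),(612,285),(550,281)],3.2,190,130): print('scene',np.round(onz(a,*u,.07),3))
for u in Z([(160,95),(190,85),(218,105),(190,118)],3.3,120,120): print('side',np.round(onz(b,*u,.07),3))
for n,u in [('black',(628,205)),('yellow',(732,260)),('red',(523,352)),('brown',(702,388))]:
    print(n,np.round(onz(a,u[0]/3.2+190,u[1]/3.2+130,.065),3))
E
```

```text
t 10.275 eef [ 0.5259 -0.0821  0.2274] w 0.0551 F [ 0.5 -0.   0.2] tool y ang 86.06632831158078
scene [0.468 0.259 0.07 ]
scene [0.444 0.302 0.07 ]
scene [0.485 0.308 0.07 ]
scene [0.509 0.267 0.07 ]
side [0.451 0.3   0.07 ]
side [0.48  0.301 0.07 ]
side [0.492 0.262 0.07 ]
side [0.464 0.256 0.07 ]
black [0.377 0.285 0.065]
yellow [0.396 0.377 0.065]
red [0.587 0.277 0.065]
brown [0.546 0.397 0.065]
```

```bash
python3 g.py .475 .195 .25
```

```text
t 10.275 eef [ 0.5259 -0.0821  0.2274] w 0.0551 F [ 0.5 -0.   0.2] tool y ang 86.06632831158078
shift [ -69.8 -272.9  -22.5]
```

```bash
python3 -m creep '[-14,-55,-5,0,-14,-55,-5,0,-14,-55,-5,0,-14,-55,-4,0,-14,-53,-3,0]' 100; python3 -m creep '[0,0,0,0,0,0,0,0,0,0,0,0,0,0,0,0]';python3 c.py w7; python3 - <<'E'
from h import *
for d in cut_out('new_box','wrist'): print(round(d['conf'],2),d['extent'])
E
```

```text
time: 10.9
eef_pos: [0.4746, 0.1965, 0.2501]
orientation: [0.0, 0.999, -0.035, -0.0]
contact_force: [1.4, 0.5, -0.6]
width: 0.0915
time: 11.4
eef_pos: [0.4757, 0.1931, 0.2501]
orientation: [0.0, 0.999, -0.036, -0.0]
contact_force: [-1.2, 0.2, -0.2]
width: 0.0918
0.91 [221.0, 51.8, 265.6, 109.0]
0.82 [126.2, 52.5, 190.9, 117.6]
0.74 [291.9, 252.5, 337.9, 327.4]
0.67 [159.1, 0.0, 198.6, 15.4]
0.33 [271.6, 156.4, 354.6, 328.7]
```

View pics/w7.png

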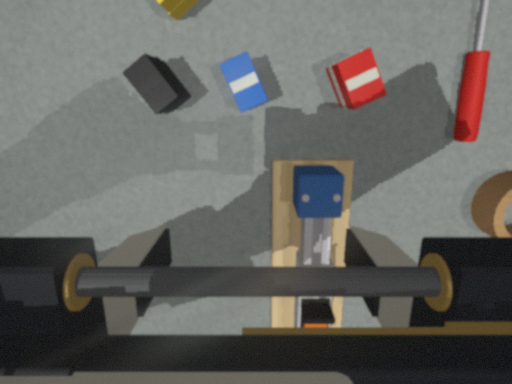

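```bash
python3 - <<'E'
from h import *
s=cv2.imread('pics/w7.png'); cv2.imwrite('pics/w7z.png',cv2.resize(s[40:130,110:280],None,fx=4.5,fy=4.5,interpolation=cv2.INTER_CUBIC))
s2=cv2.resize(s[40:120,205:285],None,fx=7,fy=7,interpolation=cv2.INTER_CUBIC); cv2.imwrite('pics/w7y.png',s2)
E
```

```text
(no output)
```

View pics/w7y.png

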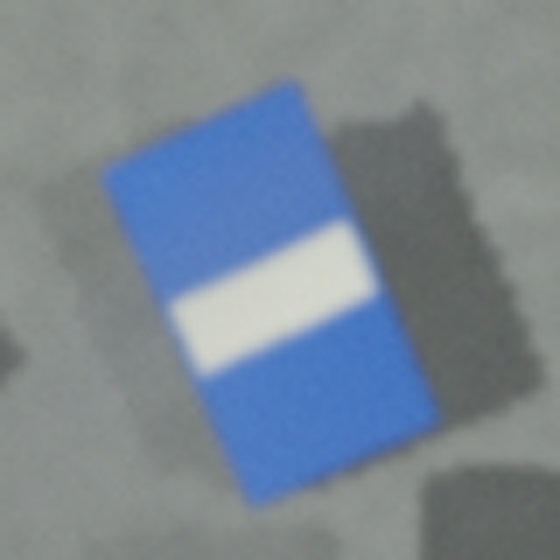

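```bash
python3 - <<'E'
from h import *
ci=dict(np.load('w7.npz'))
c=np.array([onz(ci,u/7+205,v/7+40,.07)[:2] for u,v in [(104,176),(293,80),(440,422),(258,505)]])
print(np.round(c,4),'ctr',c.mean(0)); 
for i in range(4):
    d=c[(i+1)%4]-c[i]; print(np.linalg.norm(d),np.degrees(np.arctan2(d[1],d[0])))
s=sensors.get_state(); w,x,y,z=s['orientation']; R=Rotation.from_quat([x,y,z,w]).as_matrix(); print('tool x ang',np.degrees(np.arctan2(R[1,0],R[0,0])),s['eef_pos'],s['q'])
E
```

```text
[[0.4474 0.3022]
 [0.4745 0.3125]
 [0.4917 0.266 ]
 [0.4649 0.2565]] ctr [0.46962287 0.28430068]
0.028991506696438997 20.896705126660294
0.04951995865447595 -69.71881724784393
0.028470297073579544 -160.40395347396137
0.04887085895868944 110.89268112818121
tool x ang -4.0852085356545995 [0.47566556 0.19355285 0.25023621] [-0.40782066  0.23954525 -0.10183886  1.80007148  0.02719084  1.10329511
 -0.59032674]
```

```bash
python3 -m creep '[-6,-45,20,0,-6,-45,20,0,0,0,20,10,0,0,10,10,0,0,0,10]'; python3 -m creep '[0,0,0,10,0,0,0,10,0,0,0,10,0,0,0,5.5,0,0,0,0]'; python3 g.py .4696 .2843 .110
```

```text
time: 12.12
eef_pos: [0.4694, 0.2843, 0.1792]
orientation: [0.001, 0.955, -0.295, -0.001]
contact_force: [0.4, -0.3, 0.9]
width: 0.0918
time: 12.75
eef_pos: [0.4699, 0.2847, 0.1803]
orientation: [0.0, 0.822, -0.57, 0.0]
contact_force: [-0.5, 0.1, -1.0]
width: 0.0917
t 12.75 eef [0.4699 0.2847 0.1803] w 0.0917 F [-0.5  0.1 -1. ] tool y ang 20.51459127008534
shift [ 0.3  0.4 70.3]
```

```bash
python3 -m creep '[0,0,50,0,0,0,50,0,0,0,35,0,0,0,13,0,0,0,0,0]'; python3 g.py; python3 -m creep '[0,0,0,0,0,0,0,0,0,0,0,0]' 40;  python3 -m creep '[0,0,0,0,0,0,0,0]' 40
```

```text
time: 13.38
eef_pos: [0.4698, 0.2848, 0.0321]
orientation: [0.0, 0.822, -0.57, -0.0]
contact_force: [0.6, -0.1, 1.0]
width: 0.0916
t 13.375 eef [0.4698 0.2848 0.0321] w 0.0916 F [ 0.6 -0.1  1. ] tool y ang 20.54063190311511
time: 13.75
eef_pos: [0.4702, 0.2853, 0.0331]
orientation: [-0.001, 0.822, -0.57, 0.0]
contact_force: [-0.7, 0.5, 0.5]
width: 0.0661
time: 14.0
eef_pos: [0.47, 0.2848, 0.0325]
orientation: [-0.0, 0.822, -0.57, 0.0]
contact_force: [-0.1, -1.2, 4.3]
width: 0.0498
```

```bash
python3 -m creep '[0,0,-20,0,0,0,-40,0,0,0,-40,0,0,0,-30,0,0,0,0,0]'; python3 g.py .5240 -.1217 .16
```

```text
time: 14.62
eef_pos: [0.4708, 0.2857, 0.1643]
orientation: [-0.002, 0.822, -0.57, 0.001]
contact_force: [0.3, -0.0, -2.7]
width: 0.0503
t 14.625 eef [0.4708 0.2857 0.1643] w 0.0503 F [ 0.3 -0.  -2.7] tool y ang 20.493506322689388
shift [400.2  92.8   3.4]
```

```bash
python3 -m creep '[0,0,0,-10,0,0,0,-10,0,0,0,-10,0,0,0,-10,0,0,0,-10]'; python3 -m creep '[0,0,0,-10,0,0,0,-5.6,0,0,0,0]'; python3 g.py .5240 -.1217 .16
```

```text
time: 15.25
eef_pos: [0.4688, 0.2844, 0.1606]
orientation: [0.001, 0.986, -0.166, -0.001]
contact_force: [-0.1, 0.6, -2.4]
width: 0.0497
time: 15.62
eef_pos: [0.469, 0.2844, 0.1608]
orientation: [0.001, 0.999, -0.034, -0.001]
contact_force: [0.2, -0.5, -2.1]
width: 0.05
t 15.625 eef [0.469  0.2844 0.1608] w 0.05 F [ 0.2 -0.5 -2.1] tool y ang 86.05122449535727
shift [ 82.8 401.3   1.1]
```

```bash
python3 -m creep '[10,50,0,0,10,50,0,0,10,50,0,0,10,50,0,0,10,50,0,0]'; python3 -m creep '[10,50,0,0,12,50,0,0,11,40,0,0,0,11,0,0,0,0,0,0]'; python3 -m creep '[0,0,0,0,0,0,0,0]'; python3 g.py .5240 -.1217 .10; python3 c.py w8; python3 - <<'E'
from h import *
snap('side','s8.png'); s=cv2.imread('pics/s8.png'); cv2.imwrite('pics/s8z.png',cv2.resize(s[130:300,170:340],None,fx=3.5,fy=3.5,interpolation=cv2.INTER_CUBIC))
E
```

```text
time: 16.25
eef_pos: [0.5023, 0.0305, 0.1616]
orientation: [-0.0, 0.999, -0.035, -0.0]
contact_force: [0.6, 0.8, -2.8]
width: 0.0501
time: 16.88
eef_pos: [0.5246, -0.121, 0.1616]
orientation: [-0.0, 0.999, -0.035, -0.001]
contact_force: [-0.0, 1.0, -1.8]
width: 0.0502
time: 17.12
eef_pos: [0.5253, -0.1192, 0.1622]
orientation: [-0.0, 0.999, -0.033, -0.0]
contact_force: [0.7, 0.9, -1.9]
width: 0.0499
t 17.125 eef [ 0.5253 -0.1192  0.1622] w 0.0499 F [ 0.7  0.9 -1.9] tool y ang 86.20518136775048
shift [-1.1  2.6 62.2]
```

View pics/w8.png

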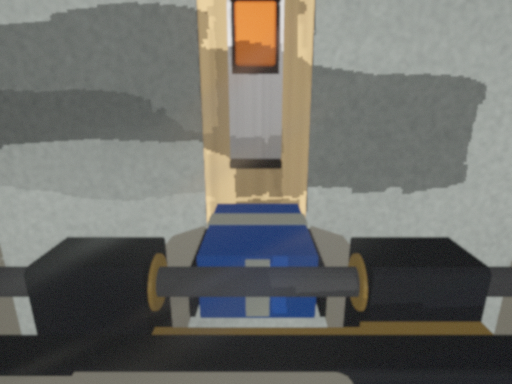

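View pics/s8z.png

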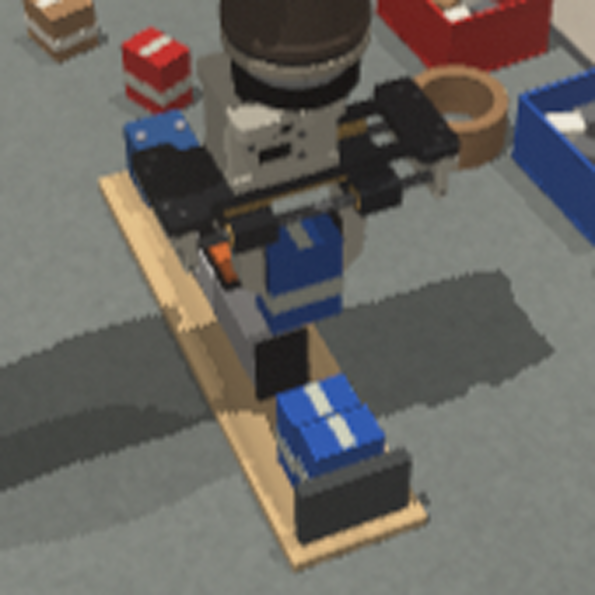

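```bash
python3 - <<'E'
from h import *
ci=dict(np.load('w8.npz')); 
from b import R
s=cv2.imread('pics/w8.png'); cv2.imwrite('pics/w8z.png',cv2.resize(s[190:260,190:330],None,fx=5,fy=5,interpolation=cv2.INTER_CUBIC))
for u,v in [(215,205),(301,205)]: P=onz(ci,u,v,.130); print(np.round(P,4),R(P))
print(R(np.array([.5253,-.1192])), R(np.array([.5240,-.1217])))
E
python3 -m creep '[-1,2.5,20,0,0,0,20,0,0,0,15,0,0,0,0,0,0,0,0,0]'; python3 g.py .5240 -.1217 .0445
```

```text
[ 0.53277622 -0.02004198  1.50944356]
[ 0.5004 -0.1041  0.13  ] [-85.9  27.1]
[ 0.553  -0.1077  0.13  ] [-86.2 -25.6]
[-99.4   1.4] [-102.     2.5]
time: 17.85
eef_pos: [0.5245, -0.1232, 0.1078]
orientation: [0.0, 0.999, -0.034, 0.0]
contact_force: [-0.8, 0.3, -1.5]
width: 0.0497
t 17.85 eef [ 0.5245 -0.1232  0.1078] w 0.0497 F [-0.8  0.3 -1.5] tool y ang 86.10204705418846
shift [-0.7 -1.4 63.3]
```

View pics/w8z.png

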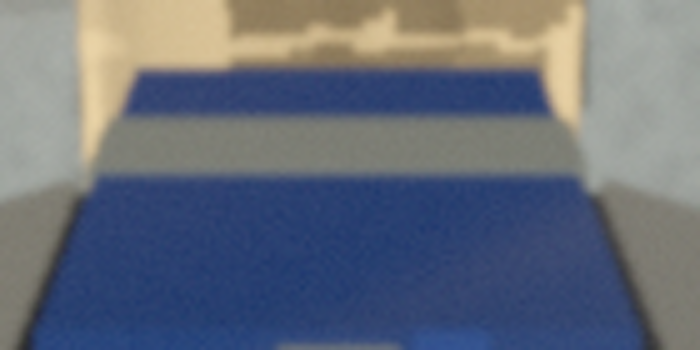

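```bash
python3 -m creep '[-1,-2,20,0,0,0,20,0,0,0,14,0,0,0,0,0,0,0,0,0]'; python3 g.py .5234 -.1207 .0445; python3 c.py w9; python3 - <<'E'
from h import *
snap('side','s9.png'); s=cv2.imread('pics/s9.png'); cv2.imwrite('pics/s9z.png',cv2.resize(s[170:300,190:310],None,fx=4.5,fy=4.5,interpolation=cv2.INTER_CUBIC))
E
```

```text
time: 18.48
eef_pos: [0.5238, -0.1213, 0.0539]
orientation: [0.0, 0.999, -0.034, 0.001]
contact_force: [0.4, 0.4, -1.6]
width: 0.0497
t 18.475 eef [ 0.5238 -0.1213  0.0539] w 0.0497 F [ 0.4  0.4 -1.6] tool y ang 86.09040548788022
shift [-0.4 -0.6  9.4]
```

View pics/s9z.png

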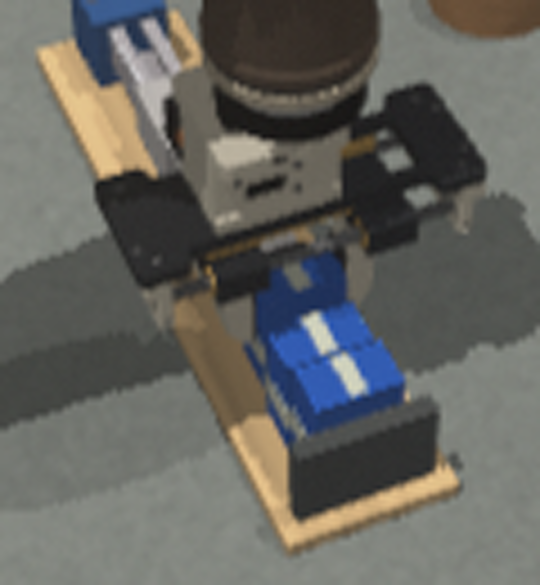

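View pics/w9.png

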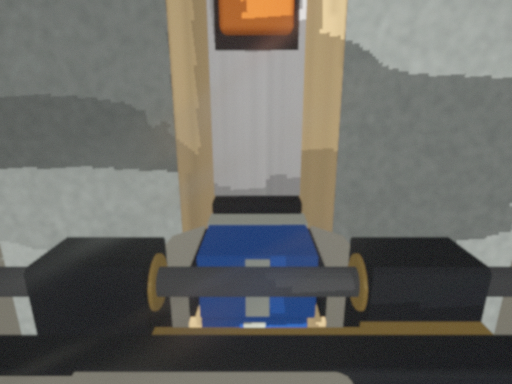

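Box sits over the gap between plate (edge at row 213) and row. Lowering to the board.

```bash
python3 -m creep '[0,0,6,0,0,0,0,0,0,0,0,0]'; python3 -m creep '[0,0,2,0,0,0,0,0]'; python3 -m creep '[0,0,1,0,0,0,0,0]'
```

```text
time: 18.95
eef_pos: [0.5232, -0.1211, 0.0472]
orientation: [-0.0, 0.999, -0.034, -0.0]
contact_force: [0.4, -0.4, -2.0]
width: 0.0502
time: 19.2
eef_pos: [0.5231, -0.1212, 0.0451]
orientation: [-0.0, 0.999, -0.034, -0.0]
contact_force: [-0.6, -0.5, -1.6]
width: 0.0502
time: 19.45
eef_pos: [0.5233, -0.1212, 0.0445]
orientation: [0.0, 0.999, -0.034, 0.0]
contact_force: [-1.5, 0.4, 2.3]
width: 0.0499
```

```bash
python3 -m creep '[0,0,0,0,0,0,0,0,0,0,0,0,0,0,0,0]' 80; python3 -m creep '[0,0,-15,0,0,0,-30,0,0,0,-50,0,0,0,-50,0,0,0,-30,0]'; python3 -m creep '[0,30,-10,0,0,0,0,0,0,0,0,0]' 90; python3 c.py w10; python3 - <<'E'
from h import *
snap('side','s10.png'); s=cv2.imread('pics/s10.png'); cv2.imwrite('pics/s10z.png',cv2.resize(s[150:300,180:310],None,fx=4,fy=4,interpolation=cv2.INTER_CUBIC))
E
```

```text
time: 19.95
eef_pos: [0.5232, -0.1212, 0.0442]
orientation: [0.0, 0.999, -0.034, 0.0]
contact_force: [-0.3, -1.0, 0.7]
width: 0.0731
time: 20.58
eef_pos: [0.524, -0.1213, 0.2231]
orientation: [0.0, 0.999, -0.034, 0.002]
contact_force: [1.3, 0.6, -0.5]
width: 0.0736
time: 20.95
eef_pos: [0.521, -0.1506, 0.2296]
orientation: [-0.0, 0.999, -0.034, 0.0]
contact_force: [0.1, -0.4, -0.0]
width: 0.0829
```

View pics/s10z.png

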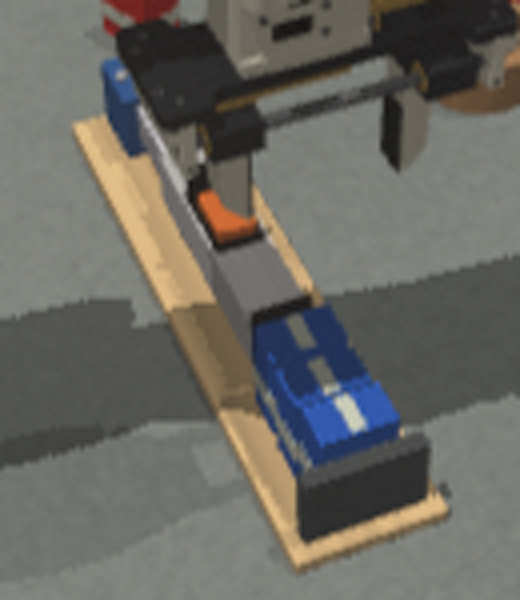

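View pics/w10.png

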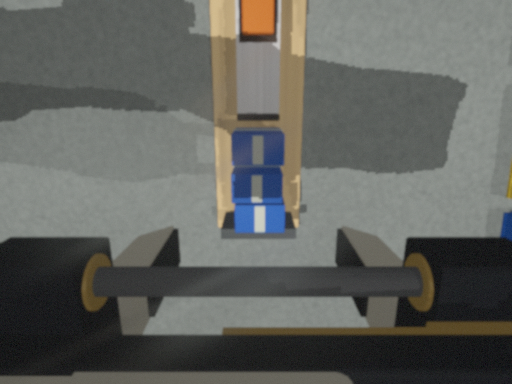

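```bash
python3 - <<'E'
from h import *
s=cv2.imread('pics/w10.png'); cv2.imwrite('pics/w10z.png',cv2.resize(s[110:240,205:315],None,fx=6,fy=6,interpolation=cv2.INTER_CUBIC)[:780])
s=cv2.resize(s[110:240,205:315],None,fx=4.5,fy=4.5,interpolation=cv2.INTER_CUBIC); cv2.imwrite('pics/w10y.png',s)
E
```

```text
(no output)
```

View pics/w10y.png

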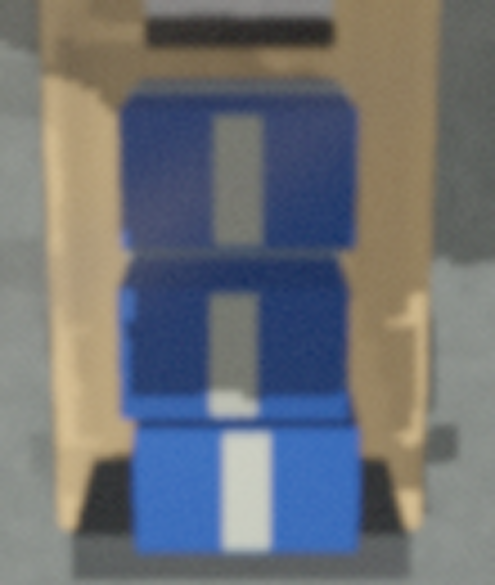

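```bash
python3 - <<'E'
from h import *
from b import R
ci=dict(np.load('w10.npz'))
for n,u,v,z in [('n TL',122,115,.082),('n TR',357,112,.082),('n BL',125,246,.082),('n BR',355,246,.082),('b TL',122,290,.082),('b TR',348,290,.082),('b BL',122,415,.082),('b BR',350,418,.082),('a TL',133,425,.082),('a TR',358,425,.082),('a BL',135,551,.082),('a BR',358,551,.082),('plate near',240,46,.075)]:
    P=onz(ci,u/4.5+205,v/4.5+110,z); print(n,R(P))
E
```

```text
[ 0.53277622 -0.02004198  1.50944356]
n TL [-88.   26.7]
n TR [-87.8 -21.7]
n BL [-115.4   26.9]
n BR [-115.8  -21.7]
b TL [-125.    27.8]
b TR [-125.4  -20.4]
b BL [-152.9   28.6]
b BR [-154.   -21.2]
a TL [-155.2   26.3]
a TR [-155.6  -22.9]
a BL [-185.    26.6]
a BR [-185.4  -23.4]
plate near [-74.8   2.3]
```

```bash
python3 -m creep '[0,0,-20,0,0,0,0,0,0,0,0,0]'; python3 -c "
from workcell import env,sensors
print(env.finish_job(),sensors.get_state()['time'])"
```

```text
time: 21.42
eef_pos: [0.5209, -0.1506, 0.2486]
orientation: [-0.0, 0.999, -0.034, -0.0]
contact_force: [-0.4, 0.3, -0.2]
width: 0.0828
the job is handed in; nothing more can be done
the job is handed in; nothing more can be done
```

The tube is collapsed one hole and the loose blue box stands upright on the board between the row and the pusher plate. I handed the job in at about 21 s, and it reported no verdict.

**Tube:** I pressed the button (about 8.5 N) and pushed the ridge about 12 mm. I then let the button up and crept on until the tube gave a small jump and stopped. It held against a 13 N push, which was the highest force, and the wrist camera put its travel at about 39 mm.

**Box:** I gripped it across its 50 mm side, carried it over the tube, and set it down with light contact. In the last wrist picture:
- It is square to the row to within about 0.5°.
- Its centreline lies between those of the two row boxes, which sit about 2 mm apart.
- It is about 9 mm from the row and 13 mm from the plate.
- The row boxes are where they were, to within about 1 mm.

**Not checked directly:** I did not measure that the button is fully up. I take it as locked because of the jump, the hard stop at 13 N, and its size in the picture, which is too coarse to prove the last few millimetres. I measured the row only from its top edges. I saw no sign that other objects had moved, but I did not re-measure them.

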